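Pack a bonding jig and throw its toggle clamp with the operating bar

TASK

Clamp the freshly glued prism in the bonding jig: stand packing plates from the rack in the channel between the prism and the clamp's pad, choosing a combination that makes the spring pad give about 3 mm (anywhere from 1 to 5 mm) once the clamp is locked. Then slip the operating bar fully on to the stub of the open lever and with it throw the lever past its dead point on to its stop, never pushing the lever with the gripper itself. Finally draw the bar off and lay it flat on the bench clear of the jig, with the prism still upright against the back stop and the bottles, beaker, tin and marker left as they stand.

Things in the scene. Friction and masses are not known exactly. Their poses are not given: they have to be found in the camera images.
- jig: bonding jig, fixed: grey plate 12 mm thick, toggle clamp at one end, channel at the other. Origin on the bench under the lever's upright pivot; x along the clamping axis to the back stop, z up. Plate x -39 to 246, y +-37 mm. Channel floor (plate top) at z 12 mm; its two rails, inner faces y +-24.5 mm, top z 24 mm, x 100 to 246 mm. Blue plunger guide block x 70 to 95 mm, top z 46 mm
- lever_angle (a joint): angle (rad) of the red clamp lever, swinging level about the pivot: 0 fully open (stub points 130 deg anticlockwise of the jig's x, from above), grows clockwise; dead point 1.31, against its stop = locked 1.41 (stub at 49 deg). Starts at 0 to 0.25, stays where left (friction 0.05 N m). With packing it stiffens to at most about 0.5 N m, springs back if let go before the dead point, goes to its stop past it
- stub_tip (a point): the lever's stub: round steel pin 12 mm across, tapering over its last 10 mm to 6 mm, standing 46 mm out of the lever's red shoulder (18 mm wide, 12 mm high). Origin at the pin's tip, on its axis, 51 mm above the bench and 74 mm from the pivot; x outward along the stub, z up
- lever_arm: the red lever with its stub. Origin at the pivot, on the bench; x outward along the stub, z up
- pad_plate (a joint): how far (m) the plunger's spring pad is pushed in: 0 free, 0.0065 bottomed; about 10 N per mm
- pad_face (a point): centre of the front of the clamp's black rubber pad (32 x 32 mm, 34 mm above the bench). Along the jig's x from the pivot it stands, unloaded, at 137 mm with the lever locked, 109 mm fully open, about 117 mm with the lever at 0.25
- backstop: blue back stop in the channel, fixed, but set elsewhere each time: 26 mm thick, 44 mm wide, 44 mm high, plus a dark thumbscrew on top, up to 62 mm. Origin at the foot of the face that looks at the pad (12 mm above the bench, mid channel); x as the jig's x
- prism: the glued prism, a white and a terracotta half with a black bond line: 24 mm along the jig's x, 40 mm wide, 40 mm high; stands against the back stop. Origin at the centre of its underside
- rack: wooden rack, fixed, 118 x 64 mm, 28 mm high, with four slots 22 mm wide in a row along its x at 28 mm pitch, slot floor 8 mm above the bench. Origin at the centre of its underside
- bar: operating bar: square steel tube 210 mm long, 0.22 kg. Origin on its axis at mid length; x towards the open mouth. Orange grip 26 x 26 mm from x -105 to 24 mm, then bare tube 23 x 23 mm, dark collar 26 x 26 mm at the mouth. Bore 17 mm square (18 mm in the collar), 81 mm deep. Lies on the bench, axis 13 mm up, mouth to the robot's left
- bar_mouth (a point): centre of the bar's open mouth, 105 mm from the bar's origin; same axes as the bar. Fully on the stub the mouth is 46 mm behind the stub's tip
- plate_8: steel packing plate 8 mm thick (along its x) with a blue tab, standing in the rack: 44 mm wide (y), the lowest 8 mm only 38 mm wide, 40 mm high; the tab is 8 x 20 mm (x by y) and rises 24 mm more, to 64 mm. Origin at the centre of its underside. About 0.11 kg. Which slot it stands in varies
- plate_12: steel packing plate 12 mm thick (along its x) with a yellow tab, standing in the rack: 44 mm wide (y), the lowest 8 mm only 38 mm wide, 40 mm high; the tab is 12 x 20 mm (x by y) and rises 24 mm more, to 64 mm. Origin at the centre of its underside. About 0.17 kg. Which slot it stands in varies
- plate_16: steel packing plate 16 mm thick (along its x) with a red tab, standing in the rack: 44 mm wide (y), the lowest 8 mm only 38 mm wide, 40 mm high; the tab is 16 x 20 mm (x by y) and rises 24 mm more, to 64 mm. Origin at the centre of its underside. About 0.22 kg. Which slot it stands in varies
- plate_20: steel packing plate 20 mm thick (along its x) with a green tab, standing in the rack: 44 mm wide (y), the lowest 8 mm only 38 mm wide, 40 mm high; the tab is 20 x 20 mm (x by y) and rises 24 mm more, to 64 mm. Origin at the centre of its underside. About 0.28 kg. Which slot it stands in varies
- red_jar: white jar with a red cap, 52 mm across, 60 mm high, behind the jig; to be left alone. Origin at the centre of its underside
- buffer_vial: vial with a yellow cap, 45 mm across, 80 mm high, behind the jig; to be left alone. Origin at the centre of its underside
- blue_vial: small vial with a blue cap, 25 mm across, 55 mm high, behind the jig; to be left alone. Origin at the centre of its underside
- amber_dropper: amber bottle with a black cap, 33 mm across, 65 mm high, near the rack; to be left alone. Origin at the centre of its underside
- white_vial: small vial with a white cap, 25 mm across, 55 mm high, near the rack; to be left alone. Origin at the centre of its underside
- beaker: plastic beaker, 90 mm across, 104 mm high, at the right; to be left alone. Origin at the centre of its underside
- tin: flat blue tin, 70 x 112 x 28 mm, near the robot at the right; to be left alone. Origin at the centre of its underside
- marker: blue and white marker, 133 mm long, 12 mm thick, on the right; to be left alone. Origin at the centre of its underside
Things that resemble listed ones, but are neither listed nor needed, are in the scene too. Leave any brown look-alike of the prism alone.

How it is judged:
By the outcome, as a careful person would: the job done as asked, in the order asked, and still so for the second after the job is handed in, with the robot touching nothing.
It also fails if it takes over 72 s, if anything falls off the work surface, if the arm or the gripper's body presses on something with over 40 N, if the wrist force passes 120 N, or if a joint passes its speed limit or range.

ROBOT

A 6-joint arm with a two-finger parallel gripper is mounted at the origin on a cart in front of the work surface, level with it; the furniture and walls round the work are solid. World frame = base frame: x ahead of the robot, y to its left, z up, the work surface at z = 0. Lengths are in m, angles in degrees, forces in N, time in s.
With the tool pointing down it reaches from about 0.25 to 0.8 m from the base axis. Payload 8.5 kg.
Tool frame: the origin (TCP) lies midway between the tips of the shut fingers; the grasp point (between the pads) lies 19 mm behind it; y points along the fingers, x is the direction in which the jaws open and shut, and the axes are right-handed (so a half turn about y gives the same grasp; the last joint's range is limited). The gripper opens to 85 mm and grips with 20 to 120 N. Pads are 22 mm wide; open, the fingers measure 114 mm over their backs; the gripper's body (76 mm by 85 mm) begins 54 mm behind the grasp point. The pads swing forward as they close: fully open they stand 13 mm farther back than shut.
Start: joints at [65.145, 13.648, -0.773, 75.585, 0, 90], TCP at [0.221, 0.476, 0.231] pointing down, gripper open.
Joint ranges: [-152.45, 152.45], [-59.26, 108.67], [-65.41, 83.53], [-104.44, 129.93], [-82.83, 76.93], [-180, 180]. Speed limits (degrees/s): [127.2, 127.2, 159.86, 180, 180, 180].

INTERFACE

Orientations are given as a 3x3 rotation matrix whose columns are the frame's x, y, z axes.
In Python, from bench import bot, eyes, workorder gives the robot as it stands. The module is installed in compiled form; this text tells all that it offers.
- The arm moves only by the tool arm_command, never from a script. Its argument "targets" is a list of rows, each a list of 4 numbers: the shift along the tool's x, y, z in mm, then the turn about the tool's y in rad. In form: [[tx, ty, tz, twist], ...]. A call has 1 to 5 rows; each row is the pose to reach, as a shift and turn from the pose commanded when the call began, along the tool's axes at that moment; what a row does not reach only later rows make up. A row lasts 1/8 s, in which the tool goes at most 62.5 mm and 10.7 degrees, less where a joint would pass 70% of its speed; a pose out of reach is approached as far as the arm can. A call with a gripper value outside its range is refused whole. "hand" is the opening in per cent of the stroke, from 0 (shut) to 100 (fully open), set as the call begins (left out, the last holds). The fingers move at their own pace and stop on an object; "grip_force" is the grip in N (left out, the last holds). Time passes only in rows, so rows that repeat a pose let the fingers close. It gives the time, the measured TCP pose, the force and the opening at its end, in the units of the state.
- bot.state(): the state, without advancing time (a new reading comes with each control period).
- eyes.grab_frame(name): name is "scene" or "top" or "wrist"; returns a dict with "frame" (400x640x3 uint8, blue, green, red), "depth" (400x640 float32, m along the optical axis (not along the pixel's ray), 0 where there is no reading), "intrinsics" (3x3 intrinsics, pixels), "view" (4x4, takes a point from world to camera coordinates); the wrist camera has in their place "tool_from_camera" (4x4, takes a point from camera to tool coordinates, whose origin is the TCP and whose axes are the tool frame's). Camera axes: x right, y up, looking along -z (the intrinsics and any distortion apply to the point x, -y, -z); pixel columns grow to the right and rows downward; lengths in m; the calibration is good to about 2 mm. The wrist camera is an equidistant fisheye: a pixel r from the principal point sees the ray r / f radians off the axis. A picture is of the moment at which its call begins: read the wrist's pose just before it.
- workorder.sign_off(): hands the job in, once; it reports no verdict.
Trained networks look in a picture, given as the dict that the camera call returned (one of the last four; its "shot" number tells which), for a name from the list of things; names that differ only in an ending like _2 or _b are one class to them, and where a whole thing is asked for, a point or a joint stands for the part that bears it (a point fixed in the world has none). Each returns a list of dicts, best first, with "p" (0 to 1); they miss things now and then, are a little off and sometimes report something else, mostly with a low value. They report only what shows in the picture. A call takes as long as a camera call. They do not tell look-alikes from the thing itself.
- eyes.cut_out(picture, name): "mask" (400x640 bool, what is visible of it).
- eyes.mark_of(picture, name): "position" ([x, y, z] in m, in world coordinates, good to about 4 mm: a listed point, or the origin of a listed thing).
The state is a dict: "clock": time; "joint_positions": joint angles; "dq": joint speeds; "joint_torque": joint torques, N m; "ee_pos": TCP position; "eef_rot": TCP orientation; "force": force on the tool from outside, world axes, zero at the start; "ft_torque": the same for the moment, N m; "opening": finger opening in m.
Only numpy, scipy, OpenCV 4.12 (cv2) and the standard library are available. Lean on these libraries where they do the work, as an engineer would, in place of code of your own. Each camera call takes 0.05 s, during which the arm holds its last target. There are 200 camera calls.

## Working session

There is one attempt and no reset: what is moved stays moved. The work goes in short steps, Python scripts to look and compute and a tool call to move; the robot and the scene stay as the last step left them, time stands still between calls to the robot, and variables do not carry over. Pictures are saved under pics/ and viewed, about 8 in all and at most 12, crops included, and the job is handed in when it is done.

Besides the shell and the picture viewer there is one more tool, called after "Call:" as name([rows], argument=value, ...), one row to a line, values as JSON. arm_command: Moves the arm, as the interface text tells. Its arguments: {"type":"object","properties":{"targets":{"type":"array"},"hand":{"type":"number"},"grip_force":{"type":"number"}},"required":["targets"]}

```bash
mkdir -p pics
python3 - <<'E'
from bench import bot, eyes
import cv2,numpy as np
s=bot.state(); print({k:np.round(v,3).tolist() for k,v in s.items()})
for cam in ["top","scene"]:
    f=eyes.grab_frame(cam); cv2.imwrite(f"pics/{cam}1.png",f["frame"]); np.savez(f"{cam}1.npz",**{k:v for k,v in f.items()})
    print(cam, np.round(f["view"],3).tolist(), f["intrinsics"].tolist())
    for n in ["jig","stub_tip","lever_arm","pad_face","backstop","prism","rack","bar","bar_mouth","plate_8","plate_12","plate_16","plate_20","beaker","tin","marker","red_jar","amber_dropper","white_vial","buffer_vial","blue_vial"]:
        r=eyes.mark_of(f,n); print(n,[(round(d["p"],2),np.round(d["position"],3).tolist()) for d in r[:3]])
print(bot.state()["clock"])
E
```

```text
{'clock': 0.0, 'joint_positions': [65.145, 13.682, -0.817, 75.587, 0.0, 90.002], 'dq': [0.058, -0.001, -0.002, 0.003, -0.053, 0.001], 'joint_torque': [-0.003, -53.878, 34.644, 0.019, -0.0, 0.0], 'ee_pos': [0.22, 0.476, 0.231], 'eef_rot': [[0.42, -0.001, -0.907], [0.907, -0.001, 0.42], [-0.001, -1.0, 0.0]], 'force': [-0.032, -0.19, -0.503], 'ft_torque': [0.013, -0.017, 0.003], 'opening': 0.085}
top [[0.02, -1.0, -0.002, -0.033], [0.981, 0.019, 0.196, -0.558], [-0.195, -0.006, 0.981, -0.829], [0.0, 0.0, 0.0, 1.0]] [[413.4242534498181, 0.0, 317.77981100262696], [0.0, 413.4242534498181, 201.38826453350643], [0.0, 0.0, 1.0]]
jig [(0.81, [0.642, -0.116, -0.001])]
stub_tip [(0.7, [0.581, -0.163, 0.048]), (0.18, [0.459, 0.021, 0.013])]
lever_arm [(0.75, [0.656, 0.272, 0.004]), (0.59, [0.64, -0.123, 0.001])]
pad_face [(0.54, [0.63, -0.008, 0.033])]
backstop [(0.8, [0.627, 0.062, 0.01]), (0.72, [0.665, -0.292, 0.0])]
prism [(0.7, [0.628, 0.053, 0.012]), (0.7, [0.525, 0.121, 0.0])]
rack [(0.62, [0.491, 0.236, 0.003]), (0.55, [0.448, 0.235, 0.008])]
bar [(0.64, [0.438, -0.077, 0.015])]
bar_mouth
[... 2073 characters left out ...]
.239, 0.008]), (0.54, [0.507, 0.239, 0.008])]
plate_20 [(0.74, [0.454, 0.232, 0.01]), (0.59, [0.531, 0.239, 0.008]), (0.54, [0.507, 0.239, 0.008])]
beaker [(0.57, [0.662, -0.294, -0.001])]
tin [(0.84, [0.348, -0.23, 0.003])]
marker [(0.47, [0.507, -0.322, -0.002])]
red_jar [(0.6, [0.754, 0.118, -0.001]), (0.37, [0.659, 0.278, 0.003])]
amber_dropper [(0.54, [0.596, 0.247, -0.004]), (0.5, [0.626, 0.054, 0.011]), (0.34, [0.641, -0.12, 0.001])]
white_vial [(0.68, [0.658, 0.276, 0.002])]
buffer_vial [(0.93, [0.771, 0.016, -0.002]), (0.51, [0.659, -0.295, 0.003]), (0.45, [0.452, 0.23, 0.009])]
blue_vial [(0.71, [0.533, 0.242, 0.011]), (0.48, [0.714, -0.037, 0.0]), (0.19, [0.643, -0.121, 0.0])]
2.2
```

View top.

View pics/top1.png

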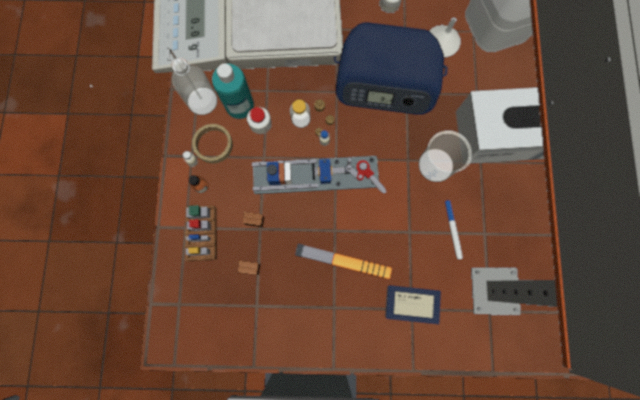

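View pics/scene1.png

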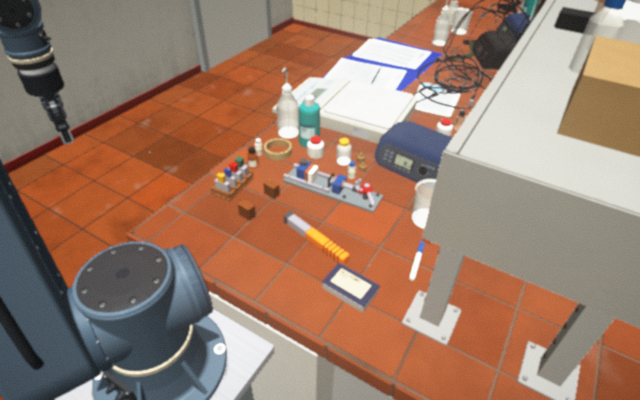

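```bash
cat > h.py <<'E'
import numpy as np, cv2
from bench import bot, eyes
def go(p,yaw,s=None):
    """world TCP target (m), yaw of tool x (deg) -> tx,ty,tz mm, twist rad"""
    s=s or bot.state(); R=np.array(s["eef_rot"]); d=R.T@(np.array(p)-s["ee_pos"])*1000
    y0=np.degrees(np.arctan2(R[1,0],R[0,0])); t=-np.radians((yaw-y0+180)%360-180)
    return np.round(d,1).tolist()+[round(float(t),4)], round(float(y0),2)
def wrist():
    s=bot.state(); f=eyes.grab_frame("wrist")
    T=np.eye(4); T[:3,:3]=s["eef_rot"]; T[:3,3]=s["ee_pos"]
    f["w2c"]=np.linalg.inv(T@np.array(f["tool_from_camera"])); return f
def proj(f,P):
    P=np.atleast_2d(P).astype(float); V=f.get("w2c",f.get("view")); c=P@V[:3,:3].T+V[:3,3]; c=c*[1,-1,-1]
    K=np.array(f["intrinsics"])
    if "w2c" in f:
        r=np.hypot(c[:,0],c[:,1])+1e-12; th=np.arctan2(r,c[:,2]); u=c[:,:2]/r[:,None]*th[:,None]
    else: u=c[:,:2]/c[:,2:]
    return u*[K[0,0],K[1,1]]+[K[0,2],K[1,2]]
def bird(f,z,c,yaw,w,h,mm=0.5):
    """rectified view on plane z; image right = direction yaw (deg) , image up = 90 deg anticlockwise; centred on c, w x h in mm, mm per pixel"""
    W,H=int(w/mm),int(h/mm); a=(np.arange(W)-W/2)*mm/1e3; b=-(np.arange(H)-H/2)*mm/1e3
    A,B=np.meshgrid(a,b); cs,sn=np.cos(np.radians(yaw)),np.sin(np.radians(yaw))
    P=np.stack([c[0]+A*cs-B*sn,c[1]+A*sn+B*cs,np.full_like(A,z)],-1).reshape(-1,3)
    m=proj(f,P).reshape(H,W,2).astype(np.float32)
    return cv2.remap(f["frame"],m[...,0],m[...,1],cv2.INTER_CUBIC)
E
python3 - <<'E'
from h import *
f=wrist(); print(np.round(f["tool_from_camera"],3).tolist(), f["intrinsics"])
for p,y in [((0.5,0.05,0.28),0),((0.5,0.05,0.28),90),((0.5,0.05,0.28),180),((0.5,0.05,0.28),-90)]: print(y,go(p,y), bot.state()["joint_positions"][5])
E
```

```text
[[1.0, 0.0, 0.0, 0.001], [0.0, 0.264, -0.964, -0.142], [-0.0, 0.964, 0.264, 0.067], [0.0, 0.0, 0.0, 1.0]] [[309.70691629   0.         321.59030269]
 [  0.         309.70691629 204.19004673]
 [  0.           0.           1.        ]]
0 ([-269.4, -48.7, -432.7, 1.137], 65.14) 90.00076885932843
90 ([-269.4, -48.7, -432.7, -0.4338], 65.14) 90.00076885932843
180 ([-269.4, -48.7, -432.7, -2.0046], 65.14) 90.00076885932843
-90 ([-269.4, -48.7, -432.7, 2.7078], 65.14) 90.00076885932843
```

Call:
arm_command([
  [-24,3,-56,-0.1],
  [-48,6,-112,-0.2],
  [-72,9,-168,-0.3],
  [-96,12,-224,-0.4],
  [-120,15,-280,-0.5],
])

```text
clock: 2.88
ee_pos: [0.4254, 0.2482, 0.2164]
eef_rot: [[-0.07, 0.001, -0.998], [0.998, 0.0, -0.07], [0.0, -1.0, -0.001]]
force: [0.7, 1.2, 0.2]
opening: 0.0856
```

Run:
```python
from h import *
s=bot.state(); print(s["ee_pos"],s["joint_positions"],s["force"],go((0.63,0.02,0.17),94))
```

```text
[0.42541884 0.24822817 0.21641722] [ 3.02623620e+01  1.07637280e+01 -6.75339532e+00  7.24456167e+01
  1.32457183e-03  2.62687762e+01] [0.65347961 1.16437376 0.18917306] ([-241.9, 46.5, -188.2, -0.0001], 93.99)
```

Call:
arm_command([
  [-60,0,-47,0],
  [-121,0,-94,0],
  [-181,20,-141,0],
  [-242,40,-188,0],
  [-242,46,-188,0],
])

```text
clock: 3.5
ee_pos: [0.6294, 0.0189, 0.1702]
eef_rot: [[-0.066, 0.001, -0.998], [0.998, 0.0, -0.066], [-0.0, -1.0, -0.001]]
force: [0.2, 1.1, 0.2]
opening: 0.0855
```

Run:
```python
from h import *
f=wrist(); print(bot.state()["ee_pos"],bot.state()["dq"])
import pickle; pickle.dump(f,open("w1.pkl","wb"))
for n in ["jig","stub_tip","lever_arm","pad_face","backstop","prism","bar_mouth","bar"]:
    print(n,[(round(d["p"],2),np.round(d["position"],4).tolist()) for d in eyes.mark_of(f,n)[:2]])
b=bird(f,0.045,(0.635,0.0),94,300,130,0.4); cv2.imwrite("pics/b1.png",b); print(b.shape)
```

```text
[0.63233764 0.01381198 0.1662961 ] [ 3.276193   -2.24677095 -5.08751976  2.04323405  0.31471782  6.22970135]
jig [(0.8, [0.6417, -0.1177, 0.0011]), (0.22, [0.7119, -0.038, -0.0027])]
stub_tip [(0.96, [0.5809, -0.1674, 0.055]), (0.53, [0.6395, -0.1162, -0.0016])]
lever_arm [(0.6, [0.6371, -0.1195, -0.0023])]
pad_face [(0.81, [0.6287, -0.0047, 0.0363])]
backstop [(0.73, [0.6279, 0.0653, 0.0126]), (0.57, [0.5345, 0.2404, 0.0116])]
prism [(0.85, [0.6286, 0.0509, 0.0078]), (0.83, [0.4175, 0.1253, -0.0007])]
bar_mouth [(0.93, [0.459, 0.0228, 0.0165]), (0.52, [0.5862, -0.1649, 0.0535])]
bar []
(325, 750, 3)
```

View pics/b1.png

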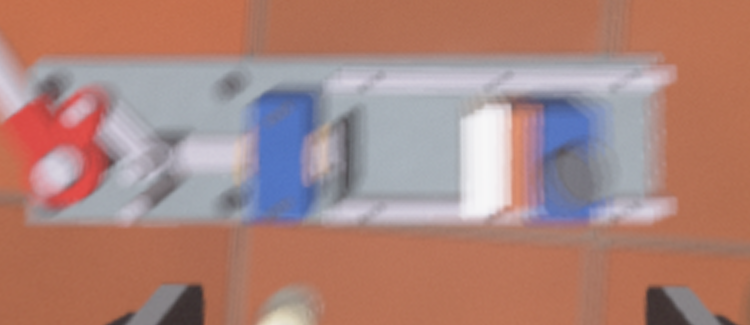

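Run:
```python
from h import *
f=wrist(); print(bot.state()["ee_pos"],bot.state()["dq"])
import pickle; pickle.dump(f,open("w2.pkl","wb"))
rows=[bird(f,z,(0.6355,0.0),94.4,300,h,0.375) for z,h in [(0.024,90),(0.046,60),(0.052,60)]]
b=np.vstack(rows); cv2.imwrite("pics/b2.png",b); print(b.shape)
```

```text
[0.62760961 0.02177485 0.17115753] [ 0.01106531  0.07107076  0.17675448  0.00637387 -0.01022055 -0.08491123]
(560, 800, 3)
```

View pics/b2.png

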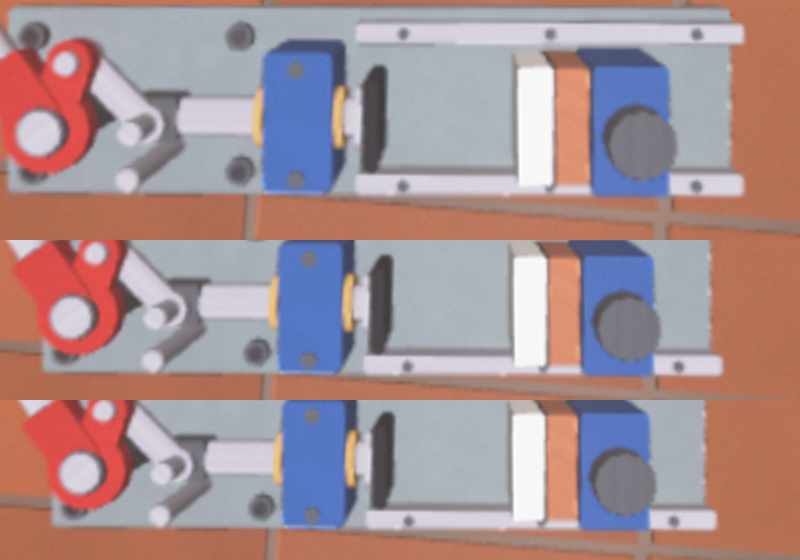

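```bash
cat > prof.py <<'E'
from h import *
def prof(f,z,c,yaw,x0,x1,y0,y1,mm=0.25):
    """edges in jig x (rel. to c, mm) within band y0..y1 mm at height z"""
    cs,sn=np.cos(np.radians(yaw)),np.sin(np.radians(yaw)); xm,ym=(x0+x1)/2e3,(y0+y1)/2e3
    b=bird(f,z,(c[0]+xm*cs-ym*sn,c[1]+xm*sn+ym*cs),yaw,x1-x0,y1-y0,mm).astype(float).mean(0)
    b=cv2.GaussianBlur(b,(1,9),1.5); g=np.abs(np.gradient(b,axis=0)).sum(1)
    xs=x0+(np.arange(len(g)))*mm
    return [(round(float(xs[i]),1),round(float(g[i]),1)) for i in range(2,len(g)-2) if g[i]==max(g[i-2:i+3]) and g[i]>4]
if __name__=="__main__":
    import pickle; f=pickle.load(open("w2.pkl","rb")); c=(0.6355,0.0)
    V=np.linalg.inv(f["w2c"]); print("cam",np.round(V[:3,3],4))
    P=lambda *a: prof(f,a[0],c,94.4,*a[1:])
    # lateral: find rails, y grows toward robot
    for nm,a in dict(rail_lo=(0.024,-25,140,-30,-26),rail_hi=(0.024,-25,140,27,30),guide=(0.046,-55,-10,-14,8),plate_end=(0.012,90,145,-5,15),prism=(0.052,30,80,-12,10),stop=(0.056,60,110,8,12),stop2=(0.056,60,110,-18,-16),pad=(0.050,-20,10,-5,10)).items(): print(nm,P(*a))
E
python3 prof.py
```

```text
cam [0.5612 0.018  0.3135]
rail_lo [(-16.2, 9.1), (-5.0, 4.6), (-2.0, 8.8), (2.2, 7.3), (38.5, 5.4), (41.0, 5.9), (54.5, 10.3), (57.5, 9.4), (71.2, 13.4), (100.8, 10.9), (109.5, 8.3), (112.5, 11.2), (128.5, 16.0)]
rail_hi [(-20.8, 27.6), (13.0, 5.6), (21.0, 4.4), (53.8, 5.3), (66.8, 5.3), (110.2, 4.1), (123.8, 6.5), (129.0, 13.3)]
guide [(-49.2, 9.0), (-46.0, 26.6), (-21.8, 21.7), (-17.2, 21.0), (-11.8, 41.3)]
plate_end [(104.0, 17.8), (128.2, 17.8)]
prism [(40.2, 15.3), (42.2, 56.6), (54.0, 48.4), (66.5, 29.3), (71.5, 9.3), (73.5, 4.4)]
stop [(66.0, 26.1), (67.0, 23.9), (73.5, 9.5), (77.2, 4.5), (88.2, 7.5), (92.2, 21.2)]
stop2 [(67.0, 13.3), (87.2, 4.2), (92.0, 11.2), (94.5, 4.6), (100.5, 7.3), (102.5, 10.9)]
pad [(-17.8, 15.8), (-16.5, 20.7), (-13.8, 4.9), (-11.2, 51.0), (-6.0, 4.5), (-2.8, 38.6)]
```

Run:
```python
from h import *
print(go((0.49,0.235,0.17),90))
```

```text
([222.0, 1.0, 122.9, 0.0677], 93.88)
```

Call:
arm_command([
  [54,0,30,0.03],
  [108,0,60,0.068],
  [162,0,90,0.068],
  [216,0,120,0.068],
  [222,0,123,0.068],
])

```text
clock: 4.62
ee_pos: [0.4879, 0.2374, 0.1711]
eef_rot: [[-0.004, 0.001, -1.0], [1.0, 0.001, -0.004], [0.001, -1.0, -0.001]]
force: [0.2, -0.0, 0.2]
opening: 0.0858
```

Call:
arm_command([
  [0,0,0,0],
  [0,0,0,0],
])

```text
clock: 4.88
ee_pos: [0.491, 0.2334, 0.1705]
eef_rot: [[0.003, 0.0, -1.0], [1.0, -0.0, 0.003], [-0.0, -1.0, -0.0]]
force: [-0.1, 0.1, 0.1]
opening: 0.0855
```

Run:
```python
from h import *
f=wrist(); print(bot.state()["ee_pos"],np.abs(bot.state()["dq"]).max())
import pickle; pickle.dump(f,open("w3.pkl","wb"))
print(np.round(np.linalg.inv(f["w2c"])[:3,3],4))
for n in ["rack","plate_8"]:
    print(n,[(round(d["p"],2),np.round(d["position"],4).tolist()) for d in eyes.mark_of(f,n)[:6]])
b=np.vstack([bird(f,z,(0.49,0.235),90,120,140,0.5) for z in (0.072,0.048)]) 
b=np.hstack([bird(f,z,(0.49,0.235),90,120,150,0.32) for z in (0.072,0.028)]); cv2.imwrite("pics/b3.png",b); print(b.shape)
```

```text
[0.49111875 0.23317588 0.17035429] 0.32354729773157836
[0.4246 0.2343 0.3128]
rack []
plate_8 [(0.98, [0.4488, 0.2332, 0.0079]), (0.95, [0.5066, 0.2377, 0.0079]), (0.88, [0.4823, 0.2365, 0.0116]), (0.61, [0.532, 0.2393, 0.011])]
(468, 750, 3)
```

View pics/b3.png

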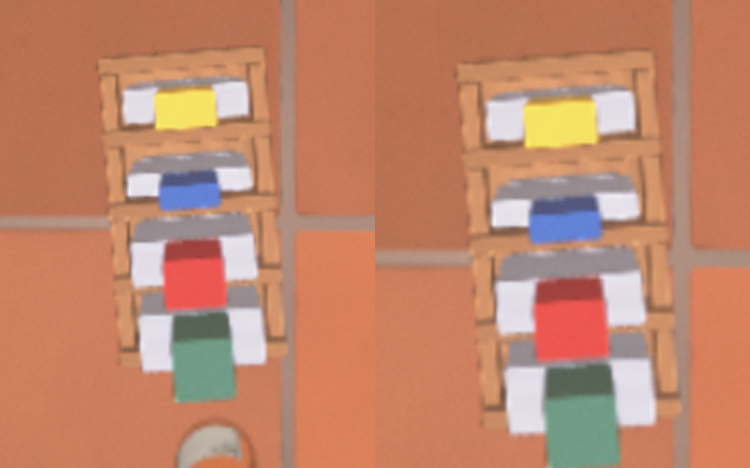

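Run:
```python
from h import *
print(go((0.5061,0.2377,0.10),93.8))
```

```text
([4.7, 70.2, -15.0, -0.0699], 89.8)
```

Call:
arm_command([
  [5,20,-15,-0.07],
  [5,60,-15,-0.07],
  [5,90,-15,-0.07],
  [5,110,-15,-0.07],
  [5,119,-15,-0.07],
], hand=55, grip_force=70)

```text
clock: 5.65
ee_pos: [0.5053, 0.238, 0.0501]
eef_rot: [[-0.067, -0.002, -0.998], [0.998, -0.001, -0.067], [-0.001, -1.0, 0.002]]
force: [1.2, 0.0, -0.9]
opening: 0.0467
```

Call:
arm_command([
  [0,0,0,0],
  [0,0,0,0],
])

```text
clock: 5.9
ee_pos: [0.5061, 0.2392, 0.0521]
eef_rot: [[-0.068, 0.001, -0.998], [0.998, 0.0, -0.068], [0.0, -1.0, -0.001]]
force: [-0.4, -0.1, -0.8]
opening: 0.0468
```

Run:
```python
from h import *
f=wrist(); s=bot.state(); print(s["ee_pos"],s["force"],s["opening"],go((0.5061,0.2377,0.05),93.8))
cv2.imwrite("pics/g1.png",f["frame"])
```

```text
[0.50611917 0.23922052 0.05222602] [-0.39700373 -0.45828852 -0.34329601] 0.04695009775109604 ([-1.5, 2.2, 0.1, 0.0017], 93.9)
```

View pics/g1.png

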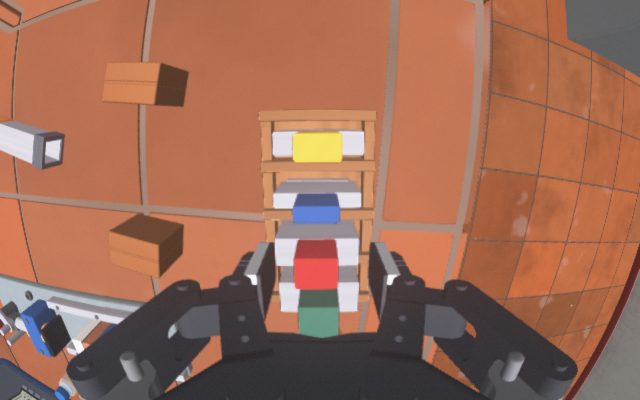

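Run:
```python
from h import *
f=wrist(); c=np.array([0.5061,0.2377]); 
cs,sn=np.cos(np.radians(3.8)),np.sin(np.radians(3.8))
for z in(.072,.048): 
  P=[[c[0]+a*cs-b*sn,c[1]+a*sn+b*cs,z] for a in(-.008,.008) for b in(-.01,.01)]
  print(np.round(proj(f,P)).tolist())
t=np.array(bot.state()["ee_pos"]);
print([np.round(proj(f,t+[a*cs-b*sn,a*sn+b*cs,0.0+h])).tolist() for a in(-.011,.011) for b in(-.0235,.0235) for h in (.008,.03)])
```

```text
[[294.0, 258.0], [339.0, 259.0], [295.0, 290.0], [339.0, 290.0]]
[[298.0, 238.0], [337.0, 238.0], [298.0, 266.0], [336.0, 266.0]]
[[[270.0, 242.0]], [[262.0, 262.0]], [[370.0, 242.0]], [[378.0, 262.0]], [[273.0, 282.0]], [[266.0, 307.0]], [[367.0, 282.0]], [[374.0, 307.0]]]
```

Call:
arm_command([
  [-1,2,0,0],
  [-1,2,0,0],
  [-1,2,0,0],
  [-1,2,0,0],
  [-1,2,0,0],
], hand=0)

```text
clock: 6.62
ee_pos: [0.5056, 0.238, 0.0495]
eef_rot: [[-0.068, 0.0, -0.998], [0.998, -0.0, -0.068], [-0.0, -1.0, -0.0]]
force: [0.3, -2.0, 3.7]
opening: 0.0181
```

Call:
arm_command([
  [0,-10,0,0],
  [0,-25,0,0],
  [0,-45,0,0],
  [0,-70,0,0],
  [0,-80,0,0],
])

```text
clock: 7.25
ee_pos: [0.5062, 0.2385, 0.1314]
eef_rot: [[-0.068, 0.002, -0.998], [0.998, 0.001, -0.068], [0.001, -1.0, -0.002]]
force: [0.6, 0.0, -2.2]
opening: 0.0185
```

Run:
```python
from h import *
s=bot.state(); print(s["ee_pos"],s["force"],s["opening"],np.abs(s["dq"]).max())
```

```text
[0.50624553 0.2385062  0.13136214] [ 5.65937336e-01  9.18613331e-04 -2.23724842e+00] 0.01848213701755563 9.593086716363649
```

Call:
arm_command([
  [-43,0,-22,-0.17],
  [-86,0,-44,-0.35],
  [-130,0,-66,-0.52],
  [-173,0,-88,-0.7],
  [-215,0,-109,-0.87],
])

```text
clock: 7.88
ee_pos: [0.6294, 0.0296, 0.1292]
eef_rot: [[-0.81, -0.0, -0.587], [0.587, 0.0, -0.81], [0.0, -1.0, 0.0]]
force: [0.0, 0.9, -2.6]
opening: 0.0188
```

Call:
arm_command([
  [0,0,0,-0.17],
  [0,0,0,-0.35],
  [0,0,0,-0.53],
  [0,0,0,-0.71],
  [0,0,0,-0.71],
])

```text
clock: 8.5
ee_pos: [0.6287, 0.031, 0.1291]
eef_rot: [[-0.997, -0.001, 0.076], [-0.076, -0.0, -0.997], [0.001, -1.0, 0.0]]
force: [-0.6, 0.2, -1.9]
opening: 0.0185
```

Call:
arm_command([
  [0,0,0,0],
  [0,0,0,0],
])

```text
clock: 8.75
ee_pos: [0.6289, 0.031, 0.1292]
eef_rot: [[-0.997, -0.0, 0.075], [-0.075, -0.0, -0.997], [0.0, -1.0, 0.0]]
force: [0.3, 0.1, -2.7]
opening: 0.0186
```

Run:
```python
from h import *
f=wrist(); s=bot.state(); print(s["ee_pos"],s["force"],s["opening"],np.abs(s["dq"]).max(),go((0.6293,0.0318,0.075),184.4))
import pickle; pickle.dump(f,open("w4.pkl","wb"))
cv2.imwrite("pics/g2.png",f["frame"])
```

```text
[0.62890762 0.03100971 0.12927089] [ 0.98367231  0.15713515 -3.04547512] 0.01866563330632922 0.4861655152541304 ([-0.5, 54.3, -0.8, -0.0011], -175.66)
```

View pics/g2.png

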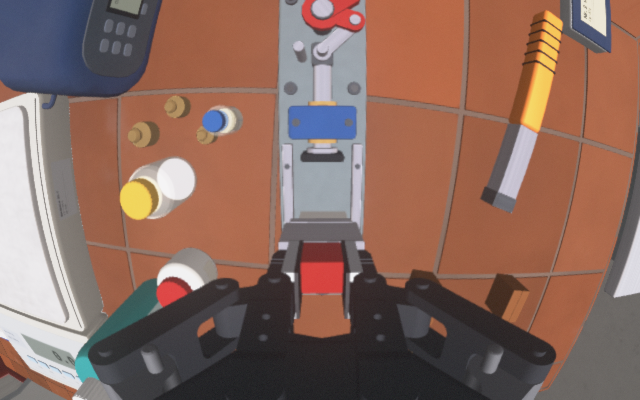

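Call:
arm_command([
  [0,20,0,0],
  [0,40,0,0],
  [0,55,0,0],
  [0,60,0,0],
  [0,64,0,0],
])

```text
clock: 9.43
ee_pos: [0.6292, 0.031, 0.0655]
eef_rot: [[-0.997, 0.001, 0.077], [-0.077, -0.0, -0.997], [-0.0, -1.0, 0.0]]
force: [0.4, -0.6, -2.4]
opening: 0.0184
```

Call:
arm_command([
  [0,3,0,0],
  [0,6,0,0],
  [0,8,0,0],
  [0,9,0,0],
  [0,9,0,0],
])

```text
clock: 10.05
ee_pos: [0.6289, 0.031, 0.0563]
eef_rot: [[-0.997, 0.0, 0.077], [-0.077, -0.0, -0.997], [-0.0, -1.0, 0.0]]
force: [-0.5, 0.3, -1.9]
opening: 0.0186
```

Run:
```python
from h import *
s=bot.state(); print(s["ee_pos"],s["force"],s["ft_torque"],s["opening"],np.abs(s["dq"]).max())
```

```text
[0.62894443 0.03099749 0.0563165 ] [-0.45426842  0.27271756 -1.93155708] [0.00853913 0.02865736 0.02878498] 0.018556990560857623 0.12138211962774914
```

Call:
arm_command([
  [0,1,0,0],
  [0,2,0,0],
  [0,2.5,0,0],
  [0,2.5,0,0],
])

```text
clock: 10.55
ee_pos: [0.6289, 0.031, 0.0537]
eef_rot: [[-0.997, -0.0, 0.077], [-0.077, -0.0, -0.997], [0.0, -1.0, 0.0]]
force: [0.2, 0.2, -3.5]
opening: 0.0189
```

Call:
arm_command([
  [0,0,0,0],
  [0,0,0,0],
  [0,0,0,0],
], hand=45)

```text
clock: 10.92
ee_pos: [0.6291, 0.031, 0.054]
eef_rot: [[-0.997, 0.0, 0.077], [-0.077, -0.0, -0.997], [-0.0, -1.0, 0.0]]
force: [0.3, -0.3, -0.2]
opening: 0.0388
```

Call:
arm_command([
  [0,-15,0,0],
  [0,-35,0,0],
  [0,-55,0,0],
  [0,-75,0,0],
  [0,-75,0,0],
])

```text
clock: 11.55
ee_pos: [0.6302, 0.0311, 0.1313]
eef_rot: [[-0.997, 0.004, 0.077], [-0.077, 0.0, -0.997], [-0.004, -1.0, 0.0]]
force: [-0.5, -0.1, -0.5]
opening: 0.0386
```

Run:
```python
from h import *
s=bot.state(); print(s["ee_pos"],s["force"],s["opening"],go((0.4782,0.2358,0.129),93.8))
```

```text
[0.63017861 0.03107037 0.13125325] [-0.47422271 -0.08349745 -0.52962669] 0.03856828544672648 ([135.7, 1.7, -215.9, 1.5819], -175.56)
```

Call:
arm_command([
  [27,0,-43,0.17],
  [54,0,-86,0.35],
  [81,0,-130,0.53],
  [108,0,-173,0.71],
  [134,0,-216,0.88],
])

```text
clock: 12.18
ee_pos: [0.4773, 0.237, 0.1284]
eef_rot: [[-0.691, -0.0, -0.723], [0.723, -0.0, -0.691], [0.0, -1.0, 0.0]]
force: [0.8, 0.1, 0.3]
opening: 0.0386
```

Call:
arm_command([
  [0,0,0,0.17],
  [0,0,0,0.34],
  [0,0,0,0.52],
  [0,0,0,0.7],
  [0,0,0,0.7],
])

```text
clock: 12.8
ee_pos: [0.4783, 0.2359, 0.1284]
eef_rot: [[-0.069, -0.001, -0.998], [0.998, -0.0, -0.069], [-0.0, -1.0, 0.001]]
force: [-0.9, 0.1, 0.2]
opening: 0.0387
```

Call:
arm_command([
  [0,20,0,0],
  [0,40,0,0],
  [0,50,0,0],
  [0,50,0,0],
  [0,50,0,0],
])

```text
clock: 13.42
ee_pos: [0.479, 0.2361, 0.0794]
eef_rot: [[-0.069, 0.001, -0.998], [0.998, 0.0, -0.069], [0.0, -1.0, -0.001]]
force: [0.1, -0.3, 0.8]
opening: 0.0386
```

Run:
```python
from h import *
f=wrist(); s=bot.state(); print(s["ee_pos"],s["force"],s["opening"],go((0.4782,0.2358,0.05),93.8))
m=eyes.mark_of(f,"plate_8"); print([(round(d["p"],2),np.round(d["position"],4).tolist()) for d in m])
hsv=cv2.cvtColor(f["frame"],cv2.COLOR_BGR2HSV); k=((hsv[...,0]>105)&(hsv[...,0]<125)&(hsv[...,1]>120)&(hsv[...,2]>90)).astype(np.uint8)
n,l,st,ct=cv2.connectedComponentsWithStats(k); print([ (st[i].tolist(),np.round(ct[i]).tolist()) for i in range(1,n) if st[i][4]>150 and 250<ct[i][0]<400])
c=np.array([0.4782,0.2358]);cs,sn=np.cos(np.radians(3.8)),np.sin(np.radians(3.8))
print(np.round(proj(f,[[c[0]+a*cs-b*sn,c[1]+a*sn+b*cs,.072] for a in(-.004,.004) for b in(-.01,.01)])).tolist())
```

```text
[0.47906364 0.23618783 0.07945469] [ 0.14869424 -0.59229119 -0.41708958] 0.03870808770131518 ([-0.3, 29.5, 0.9, 0.0025], 93.95)
[(0.88, [0.4818, 0.2336, 0.0083]), (0.78, [0.5375, 0.236, 0.0145]), (0.75, [0.6291, 0.0309, 0.0111]), (0.69, [0.4484, 0.2331, 0.0064])]
[([302, 242, 35, 12, 419], [319.0, 247.0])]
[[301.0, 242.0], [339.0, 242.0], [301.0, 256.0], [339.0, 256.0]]
```

Call:
arm_command([
  [-1,15,0,0],
  [-1,25,0,0],
  [-1,29,0,0],
  [-1,29,0,0],
])

```text
clock: 14.02
ee_pos: [0.4784, 0.2348, 0.0493]
eef_rot: [[-0.068, -0.001, -0.998], [0.998, -0.001, -0.068], [-0.0, -1.0, 0.001]]
force: [1.2, 0.8, -0.7]
opening: 0.0383
```

Call:
arm_command([
  [0,0,0,0],
  [0,0,0,0],
  [0,0,0,0],
  [0,0,0,0],
], hand=0)

```text
clock: 14.52
ee_pos: [0.4791, 0.2351, 0.0502]
eef_rot: [[-0.068, 0.001, -0.998], [0.998, 0.0, -0.068], [0.0, -1.0, -0.001]]
force: [0.5, -1.6, 5.2]
opening: 0.0182
```

Call:
arm_command([
  [0,-10,0,0],
  [0,-25,0,0],
  [0,-45,0,0],
  [0,-70,0,0],
  [0,-80,0,0],
])

```text
clock: 15.15
ee_pos: [0.4794, 0.2354, 0.1318]
eef_rot: [[-0.068, 0.002, -0.998], [0.998, 0.001, -0.068], [0.001, -1.0, -0.002]]
force: [1.0, -0.2, -1.0]
opening: 0.0183
```

Call:
arm_command([
  [0,0,0,0],
])

```text
clock: 15.28
ee_pos: [0.4791, 0.2352, 0.1305]
eef_rot: [[-0.068, 0.001, -0.998], [0.998, 0.001, -0.068], [0.001, -1.0, -0.001]]
force: [0.6, -0.9, -0.8]
opening: 0.018
```

Run:
```python
from h import *
s=bot.state(); print(s["ee_pos"],s["force"],s["opening"])
u=np.array([-.0767,.9971]); t=np.array([.6318,-.0003])+(0.128-.1168)*u; print(t,go((*t,0.13),184.4))
```

```text
[0.4790537  0.23519348 0.130515  ] [ 0.59978083 -0.90581029 -0.75038394] 0.0180303013019677
[0.63094096 0.01086752] ([-234.2, 0.6, -136.2, -1.5794], 93.91)
```

Call:
arm_command([
  [-47,0,-27,-0.17],
  [-94,0,-54,-0.35],
  [-141,0,-82,-0.52],
  [-188,0,-109,-0.7],
  [-234,0,-136,-0.87],
])

```text
clock: 15.9
ee_pos: [0.6306, 0.0092, 0.1286]
eef_rot: [[-0.81, -0.002, -0.587], [0.587, 0.0, -0.81], [0.001, -1.0, 0.001]]
force: [0.3, 0.4, -1.3]
opening: 0.0182
```

Call:
arm_command([
  [0,0,0,-0.17],
  [0,0,0,-0.35],
  [0,0,0,-0.53],
  [0,0,0,-0.71],
  [0,0,0,-0.71],
])

```text
clock: 16.52
ee_pos: [0.6298, 0.0108, 0.1286]
eef_rot: [[-0.997, -0.002, 0.076], [-0.076, -0.0, -0.997], [0.002, -1.0, -0.0]]
force: [0.1, -0.1, -1.0]
opening: 0.0184
```

Call:
arm_command([
  [0,0,0,0],
  [0,0,0,0],
])

```text
clock: 16.77
ee_pos: [0.6302, 0.0108, 0.1295]
eef_rot: [[-0.997, -0.0, 0.075], [-0.075, -0.0, -0.997], [0.0, -1.0, 0.0]]
force: [0.2, -0.0, -1.1]
opening: 0.0179
```

Run:
```python
from h import *
f=wrist(); s=bot.state(); print(s["ee_pos"],s["force"],s["opening"],go((0.6309,0.0109,0.054),184.4))
cv2.imwrite("pics/g3.png",f["frame"][120:340,180:460].repeat(2,0).repeat(2,1))
```

```text
[0.63024249 0.0108138  0.12962895] [-0.07735676  0.37050758 -1.8468524 ] 0.018200313786992803 ([-0.7, 75.6, -0.0, -0.0011], -175.66)
```

View pics/g3.png

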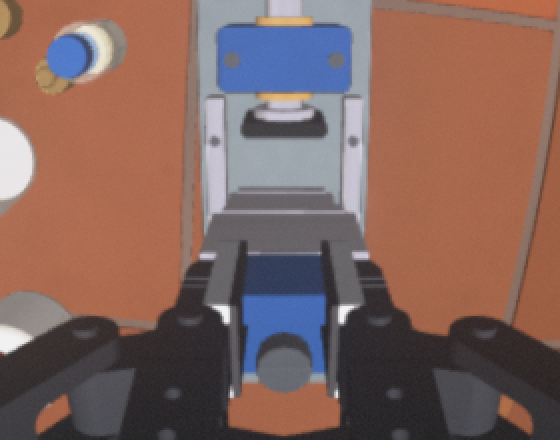

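Call:
arm_command([
  [0,20,0,0],
  [0,40,0,0],
  [0,55,0,0],
  [0,60,0,0],
  [0,64,0,0],
])

```text
clock: 17.45
ee_pos: [0.6306, 0.0108, 0.066]
eef_rot: [[-0.997, 0.001, 0.077], [-0.077, -0.0, -0.997], [-0.0, -1.0, 0.0]]
force: [-0.3, -0.5, -0.6]
opening: 0.0181
```

Call:
arm_command([
  [0,3,0,0],
  [0,6,0,0],
  [0,9,0,0],
  [0,11,0,0],
  [0,12,0,0],
])

```text
clock: 18.08
ee_pos: [0.6304, 0.0108, 0.0542]
eef_rot: [[-0.997, 0.0, 0.077], [-0.077, -0.0, -0.997], [-0.0, -1.0, 0.0]]
force: [-3.3, 0.1, 8.5]
opening: 0.0182
```

Run:
```python
from h import *
s=bot.state(); print(s["ee_pos"],s["force"],s["ft_torque"],s["opening"],np.abs(s["dq"]).max())
```

```text
[0.63037999 0.01077602 0.05420702] [-3.33439406  0.1319972   8.48225154] [-0.00465258  0.66858326  0.01903168] 0.018239053124897583 0.4873802892392993
```

Call:
arm_command([
  [0,0,0,0],
  [0,0,0,0],
  [0,0,0,0],
], hand=45)

```text
clock: 18.45
ee_pos: [0.6303, 0.0108, 0.0538]
eef_rot: [[-0.997, -0.0, 0.077], [-0.077, -0.0, -0.997], [0.0, -1.0, 0.0]]
force: [0.5, 0.4, -0.8]
opening: 0.0385
```

Call:
arm_command([
  [0,-15,0,0],
  [0,-35,10,0],
  [0,-55,30,0],
  [0,-75,50,0],
  [0,-75,50,0],
])

```text
clock: 19.08
ee_pos: [0.6355, -0.0402, 0.1314]
eef_rot: [[-0.997, 0.004, 0.076], [-0.076, -0.0, -0.997], [-0.004, -1.0, 0.001]]
force: [0.5, 0.7, -0.3]
opening: 0.0384
```

Call:
arm_command([
  [0,0,0,0],
  [0,0,0,0],
])

```text
clock: 19.32
ee_pos: [0.6337, -0.0383, 0.1281]
eef_rot: [[-0.997, -0.001, 0.078], [-0.078, 0.0, -0.997], [0.001, -1.0, -0.0]]
force: [-0.3, 0.2, 0.4]
opening: 0.039
```

Run:
```python
from h import *
f=wrist(); s=bot.state(); print(s["ee_pos"],s["force"],s["opening"])
import pickle; pickle.dump(f,open("w5.pkl","wb"))
cv2.imwrite("pics/g4.png",cv2.resize(f["frame"][100:340,200:480],None,fx=2.4,fy=2.4,interpolation=cv2.INTER_CUBIC))
b=bar=eyes.mark_of(f,"bar"); print(b[:2]); print(eyes.mark_of(f,"bar_mouth")[:1]); print(eyes.mark_of(f,"stub_tip")[:1])
```

```text
[ 0.63370079 -0.038358    0.12808376] [0.40983618 0.12613958 0.38741957] 0.03826693529770812
[{'position': [0.4346, -0.0777, 0.0092], 'p': 0.94}]
[{'position': [0.4626, 0.0192, 0.0149], 'p': 0.69}]
[{'position': [0.5832, -0.1653, 0.0516], 'p': 0.6}]
```

View pics/g4.png

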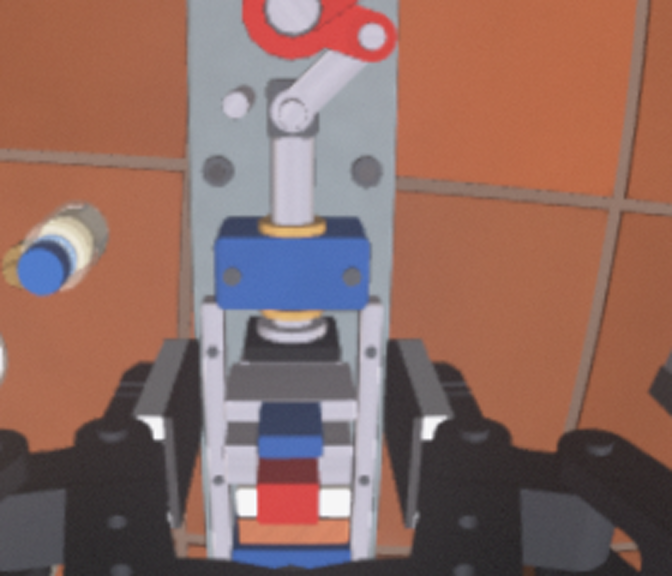

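Call:
arm_command([
  [52,0,14,0.08],
  [104,0,28,0.16],
  [156,0,42,0.24],
  [208,0,56,0.315],
  [211,0,57,0.315],
], hand=65)

```text
clock: 20.15
ee_pos: [0.4248, -0.1125, 0.1288]
eef_rot: [[-0.971, -0.002, -0.238], [0.238, 0.0, -0.971], [0.002, -1.0, 0.0]]
force: [0.9, -0.2, 0.5]
opening: 0.0556
```

Call:
arm_command([
  [0,0,0,0],
  [0,0,0,0],
  [0,0,0,0],
])

```text
clock: 20.52
ee_pos: [0.429, -0.1119, 0.1286]
eef_rot: [[-0.972, -0.0, -0.234], [0.234, 0.0, -0.972], [0.0, -1.0, 0.0]]
force: [0.0, 0.2, -0.6]
opening: 0.0554
```

Run:
```python
from h import *
import pickle
f=wrist(); s=bot.state(); print(s["ee_pos"],s["joint_positions"],s["opening"])
pickle.dump(f,open("w6.pkl","wb"))
def fit(img,name,z,f):
    m=eyes.cut_out(f,name)
    if not m: print(name,"none"); return
    m=m[0]["mask"]; print(name, int(m.sum()))
    g=dict(f); g["frame"]=(m*255).astype(np.uint8)
    W=bird(g,z,(0.44,-0.06),0,360,360,0.5)>127
    r,c=np.nonzero(W); p=np.c_[0.44+(c-360)*.0005,-0.06-(r-360)*.0005]
    rect=cv2.minAreaRect((p*1000).astype(np.float32)); print(np.round(rect[0],1),np.round(rect[1],1),round(rect[2],2))
    mu=p.mean(0); w,v=np.linalg.eigh(np.cov((p-mu).T)); print("pca",mu,np.degrees(np.arctan2(v[1,1],v[0,1])))
fit(None,"bar",0.026,f)
b=bird(f,0.024,(0.44,-0.07),76.4,240,60,0.33)
b2=bird(f,0.051,(0.61,-0.14),38,160,100,0.33)
h=np.zeros((b.shape[0]+b2.shape[0],b.shape[1],3),np.uint8); h[:b.shape[0]]=b; h[b.shape[0]:,:b2.shape[1]]=b2
cv2.imwrite("pics/b5.png",h); print(h.shape,b.shape)
```

```text
[ 0.42886583 -0.11192831  0.1285894 ] [-1.46245776e+01  9.30257099e+00 -2.22112697e+01  5.85028494e+01
 -3.73356421e-03 -9.10630456e+01] 0.055579461859059535
bar 6285
[436.9 -77.9] [209.4  26.7] 76.86
pca [ 0.43628728 -0.08027266] 76.8735926366285
(484, 727, 3) (181, 727, 3)
```

View pics/b5.png

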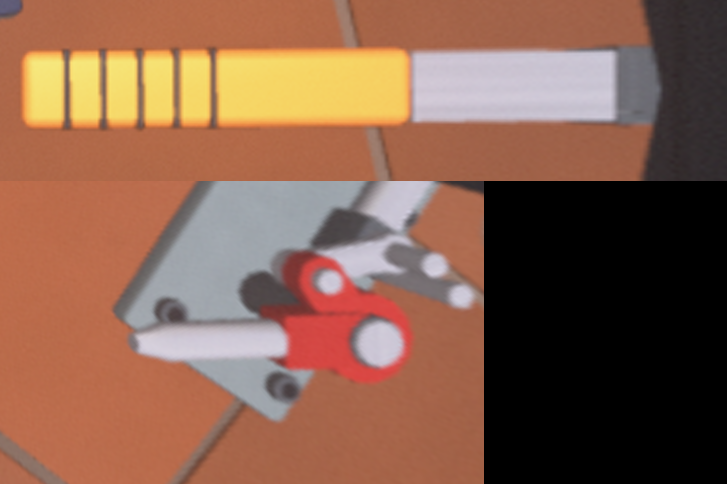

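Call:
arm_command([
  [0,40,0,-0.007],
  [0,80,0,-0.007],
  [0,105,0,-0.007],
  [0,118,0,-0.007],
  [0,123,0,-0.007],
])

```text
clock: 21.25
ee_pos: [0.4283, -0.1121, 0.0054]
eef_rot: [[-0.974, -0.001, -0.228], [0.228, 0.0, -0.974], [0.001, -1.0, 0.0]]
force: [0.5, -0.4, -0.1]
opening: 0.0553
```

Call:
arm_command([
  [0,0,0,0],
  [0,0,0,0],
  [0,0,0,0],
  [0,0,0,0],
  [0,0,0,0],
], hand=0, grip_force=110)

```text
clock: 21.88
ee_pos: [0.4288, -0.1124, 0.007]
eef_rot: [[-0.974, 0.002, -0.229], [0.229, -0.001, -0.974], [-0.002, -1.0, 0.0]]
force: [-1.5, 1.1, 5.6]
opening: 0.0234
```

Run:
```python
from h import *
s=bot.state(); print(s["ee_pos"],s["force"],s["opening"],go((0.4290,-.112,.05),166.87))
```

```text
[ 0.42876835 -0.11235471  0.0069607 ] [-1.45523375  1.07446131  5.61857399] 0.02337253257813271 ([-0.2, -43.0, -0.4, -0.0014], 166.79)
```

Run:
```python
from h import *
d=np.load("top1.npz"); V=np.linalg.inv(d["view"]); K=d["intrinsics"]; D=d["depth"]
def w(u,v):
    z=D[v,u]; return np.round((V@[ (u-K[0,2])/K[0,0]*z, -(v-K[1,2])/K[1,1]*z, -z,1])[:3],3)
for u,v in [(550,150),(550,250),(560,350),(495,275),(530,292),(510,125),(450,205),(460,255),(440,165)]: print((u,v),w(u,v))
```

```text
(550, 150) [ 0.589 -0.37   0.327]
(550, 250) [ 0.47  -0.541 -0.004]
(560, 350) [ 0.258 -0.541 -0.001]
(495, 275) [ 0.412 -0.413  0.002]
(530, 292) [ 0.379 -0.385  0.204]
(510, 125) [ 0.718 -0.42   0.106]
(450, 205) [ 0.565 -0.319  0.006]
(460, 255) [ 0.454 -0.336  0.008]
(440, 165) [ 0.66  -0.302  0.002]
```

Call:
arm_command([
  [0,-25,0,0],
  [0,-50,0,0],
  [-15,-54,30,0.12],
  [-32,-54,62,0.28],
  [-48,-54,94,0.44],
])

```text
clock: 22.5
ee_pos: [0.454, -0.2158, 0.0608]
eef_rot: [[-0.78, 0.001, -0.625], [0.625, -0.001, -0.78], [-0.002, -1.0, -0.0]]
force: [-0.6, 0.2, -2.7]
opening: 0.0239
```

Run:
```python
from h import *
s=bot.state(); print(s["ee_pos"],s["force"],s["opening"],go((0.4656,-.2613,.055),129.3))
```

```text
[ 0.45403929 -0.21584537  0.06076521] [-0.62775048  0.20910086 -2.66179796] 0.023912436173002077 ([-37.4, 5.8, 28.2, 0.2094], 141.3)
```

Call:
arm_command([
  [-20,0,14,0.12],
  [-37,0,28,0.213],
  [-37,0,28,0.213],
  [-37,0,28,0.213],
  [-37,0,28,0.213],
])

```text
clock: 23.12
ee_pos: [0.4648, -0.2588, 0.06]
eef_rot: [[-0.636, -0.0, -0.772], [0.772, 0.0, -0.636], [0.0, -1.0, 0.0]]
force: [0.3, 0.6, -2.0]
opening: 0.0237
```

Run:
```python
from h import *
import pickle
f=wrist(); s=bot.state(); print(s["ee_pos"],s["force"],s["opening"],go((0.4656,-.2613,.055),129.3))
pickle.dump(f,open("w7.pkl","wb"))
print(np.round(np.linalg.inv(f["w2c"])[:3,3],4))
print(eyes.mark_of(f,"stub_tip")[:1],eyes.mark_of(f,"bar_mouth")[:1])
z=s["ee_pos"][2]+.0065
b=np.vstack([bird(f,0.051,(0.585,-0.165),39.3,200,80,0.3),bird(f,z,(0.585,-0.165),39.3,200,80,0.3)])
cv2.imwrite("pics/b6.png",b); print(b.shape,z)
```

```text
[ 0.46490467 -0.25890472  0.05999839] [ 0.79067629 -0.11674157 -1.78446708] 0.023737940718637093 ([-2.3, 5.0, 1.0, 0.0027], 129.45)
[ 0.4137 -0.3007  0.2023]
[] []
(532, 666, 3) 0.06649839072218491
```

View pics/b6.png

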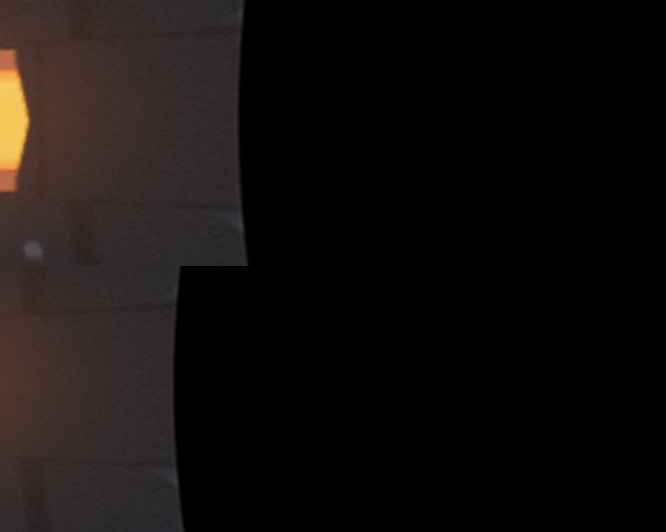

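Call:
arm_command([
  [-2.4,8,0,0.0026],
  [-2.4,15,0,0.0026],
  [-2.4,15,0,0.0026],
  [-2.4,15,0,0.0026],
])

```text
clock: 23.78
ee_pos: [0.4665, -0.2614, 0.0447]
eef_rot: [[-0.632, -0.0, -0.775], [0.775, 0.0, -0.632], [0.0, -1.0, 0.0]]
force: [-0.4, 0.9, -1.6]
opening: 0.0233
```

Call:
arm_command([
  [0,0,-5,0],
  [0,0,-9,0],
  [0,0,-13,0],
  [0,0,-16,0],
  [0,0,-19,0],
])

```text
clock: 24.4
ee_pos: [0.4815, -0.2493, 0.0448]
eef_rot: [[-0.632, -0.0, -0.775], [0.775, -0.0, -0.632], [-0.0, -1.0, 0.0]]
force: [1.1, -0.0, -4.1]
opening: 0.0238
```

Run:
```python
from h import *
s=bot.state(); R=np.array(s["eef_rot"]); print(s["ee_pos"],"Ftool",R.T@s["force"],"T",R.T@s["ft_torque"],s["opening"])
f=eyes.grab_frame("scene"); cv2.imwrite("pics/s2.png",f["frame"])
print(eyes.mark_of(f,"bar_mouth")[:2]); print(eyes.mark_of(f,"bar")[:1])
p=proj(f,[[.62,-.15,.05]])[0].astype(int); print(p)
cv2.imwrite("pics/s2c.png",cv2.resize(f["frame"][max(p[1]-70,0):p[1]+80,p[0]-100:p[0]+100],None,fx=4,fy=4,interpolation=cv2.INTER_CUBIC))
```

```text
[ 0.48148045 -0.24928978  0.04484718] Ftool [-0.70812552  4.07564931 -0.84769882] T [ 0.04162772  0.02652783 -0.01712999] 0.023768081402871132
[{'position': [0.5877, -0.16, 0.0531], 'p': 0.85}]
[{'position': [0.5049, -0.2289, 0.0501], 'p': 0.74}]
[373 195]
```

Call:
arm_command([
  [0,0,-4,0],
  [0,0,-8,0],
  [0,0,-12,0],
  [0,0,-16,0],
  [0,0,-20,0],
])

```text
clock: 25.18
ee_pos: [0.497, -0.2366, 0.0448]
eef_rot: [[-0.632, -0.0, -0.775], [0.775, -0.0, -0.632], [-0.0, -1.0, 0.0]]
force: [0.1, -1.4, -1.8]
opening: 0.0235
```

Run:
```python
from h import *
s=bot.state(); R=np.array(s["eef_rot"]); print(s["ee_pos"],"Ftool",R.T@s["force"],"T",R.T@s["ft_torque"],s["opening"])
```

```text
[ 0.49703053 -0.2365965   0.04481947] Ftool [-1.15055218  1.75862508  0.81374181] T [ 0.01666838  0.0459131  -0.05468836] 0.02352600481683382
```

Call:
arm_command([
  [0,0,-4,0],
  [0,0,-8,0],
  [0,0,-12,0],
  [0,0,-15,0],
  [0,0,-17,0],
])

```text
clock: 25.8
ee_pos: [0.5101, -0.2259, 0.0448]
eef_rot: [[-0.632, -0.0, -0.775], [0.775, -0.0, -0.632], [-0.0, -1.0, 0.0]]
force: [0.1, -0.1, -2.4]
opening: 0.0238
```

Run:
```python
from h import *
s=bot.state(); R=np.array(s["eef_rot"]); print(s["ee_pos"],"Ftool",R.T@s["force"],"T",R.T@s["ft_torque"],s["opening"])
```

```text
[ 0.51011234 -0.22593175  0.04481297] Ftool [-0.09797852  2.35041308  0.011355  ] T [0.0320165  0.00837016 0.01785631] 0.023794134079820454
```

Call:
arm_command([
  [0,0,-0.7,0],
  [0,0,-1.4,0],
  [0,0,-1.4,0],
])

```text
clock: 26.18
ee_pos: [0.5109, -0.2253, 0.0448]
eef_rot: [[-0.632, -0.0, -0.775], [0.775, -0.0, -0.632], [0.0, -1.0, 0.0]]
force: [-0.5, 0.7, -2.4]
opening: 0.0235
```

Run:
```python
from h import *
s=bot.state(); R=np.array(s["eef_rot"]); print(s["ee_pos"],"Ftool",R.T@s["force"],"T",R.T@s["ft_torque"],s["opening"])
```

```text
[ 0.51090426 -0.22525271  0.04480192] Ftool [ 0.83667643  2.38305202 -0.0869081 ] T [ 0.18282036  0.01976798 -0.00699431] 0.023466555642066386
```

Call:
arm_command([
  [0,0,-0.7,0],
  [0,0,-1.4,0],
  [0,0,-1.4,0],
])

```text
clock: 26.55
ee_pos: [0.511, -0.2247, 0.0446]
eef_rot: [[-0.632, -0.002, -0.775], [0.775, -0.001, -0.632], [0.001, -1.0, 0.002]]
force: [-5.9, -3.3, -2.1]
opening: 0.0238
```

Run:
```python
from h import *
s=bot.state(); R=np.array(s["eef_rot"]); print(s["ee_pos"],"Ftool",R.T@s["force"],"T",R.T@s["ft_torque"],s["opening"])
```

```text
[ 0.51099167 -0.22468065  0.0446132 ] Ftool [1.11982818 2.08431254 6.63302393] T [ 1.23774005 -0.11846397 -0.06328179] 0.023843595099392816
```

Call:
arm_command([
  [16.8,0,0,0.1],
  [33.4,0,-2.5,0.2],
  [49.6,0,-6.8,0.3],
  [65.4,0,-12.6,0.4],
  [80.5,0,-19.9,0.5],
])

```text
clock: 27.18
ee_pos: [0.4757, -0.149, 0.0447]
eef_rot: [[-0.18, -0.001, -0.984], [0.984, -0.0, -0.18], [0.0, -1.0, 0.001]]
force: [0.6, -2.3, -2.0]
opening: 0.0235
```

```bash
cat > chk.py <<'E'
from h import *
s=bot.state(); R=np.array(s["eef_rot"]); p=s["ee_pos"]; d=np.array(p[:2])-[0.6409,-.1180]
print(p,"r",np.hypot(*d),"phi",np.degrees(np.arctan2(d[1],d[0]))%360,"bar",(np.degrees(np.arctan2(R[1,0],R[0,0]))+90)%360,"Ftool",np.round(R.T@s["force"],2),"T",np.round(R.T@s["ft_torque"],2),s["opening"])
E
python3 chk.py
```

```text
[ 0.47565496 -0.14900716  0.0446891 ] r 0.16812901964688293 phi 190.6275986238528 bar 190.3438541782799 Ftool [-2.37  1.98 -0.16] T [0.35 0.19 0.35] 0.023511991487555527
```

Call:
arm_command([
  [16.8,0,-0.8,0.1],
  [33.4,0,-3.3,0.2],
  [49.6,0,-7.5,0.3],
  [65.4,0,-13.3,0.4],
])

```text
clock: 27.68
ee_pos: [0.4767, -0.0822, 0.0446]
eef_rot: [[0.218, -0.002, -0.976], [0.976, -0.0, 0.218], [-0.001, -1.0, 0.002]]
force: [-2.1, -2.3, -3.4]
opening: 0.0238
```

```bash
python3 chk.py
```

```text
[ 0.47665794 -0.08219296  0.0446187 ] r 0.16809996951762776 phi 167.70117125779268 bar 167.42477440643012 Ftool [-2.75  3.4   1.56] T [0.41 0.28 0.46] 0.023770485329663558
```

Call:
arm_command([
  [16.8,0,-0.8,0.1],
  [33.4,0,-3.3,0.2],
  [49.6,0,-7.5,0.3],
  [65.4,0,-13.3,0.4],
  [70,0,-15.3,0.43],
])

```text
clock: 28.3
ee_pos: [0.5066, -0.0164, 0.0444]
eef_rot: [[0.603, -0.002, -0.798], [0.798, 0.001, 0.603], [-0.001, -1.0, 0.002]]
force: [-3.8, 1.0, -2.4]
opening: 0.0235
```

Call:
arm_command([
  [0,0,0,0],
  [0,0,0,0],
])

```text
clock: 28.55
ee_pos: [0.5063, -0.017, 0.0444]
eef_rot: [[0.601, -0.002, -0.8], [0.8, 0.001, 0.601], [-0.0, -1.0, 0.003]]
force: [-4.0, 3.1, -1.3]
opening: 0.0235
```

```bash
python3 chk.py
```

```text
[ 0.50627981 -0.01699064  0.04444983] r 0.16830176948020414 phi 143.11805913515167 bar 143.0865216513608 Ftool [0.07 1.26 5.06] T [1.09 0.12 0.09] 0.023520080725611993
```

Call:
arm_command([
  [2.5,0,0.7,0.015],
  [5,0,0.6,0.03],
  [5,0,0.6,0.03],
])

```text
clock: 28.92
ee_pos: [0.5096, -0.0129, 0.0446]
eef_rot: [[0.625, -0.001, -0.78], [0.78, 0.0, 0.625], [-0.0, -1.0, 0.001]]
force: [-4.9, 1.7, -3.0]
opening: 0.0235
```

```bash
python3 chk.py
```

```text
[ 0.50959608 -0.0128938   0.04459953] r 0.1681904618254092 phi 141.32341528343986 bar 141.28403459659182 Ftool [-1.77  2.98  4.86] T [1.1  0.27 0.37] 0.023529728327634943
```

Call:
arm_command([
  [-3,0,1,-0.018],
  [-6,0,1.5,-0.036],
  [-6,0,1.5,-0.036],
])

```text
clock: 29.3
ee_pos: [0.5056, -0.017, 0.045]
eef_rot: [[0.596, 0.001, -0.803], [0.803, 0.0, 0.596], [0.001, -1.0, -0.001]]
force: [-0.5, 1.2, -3.5]
opening: 0.0238
```

```bash
python3 chk.py
```

```text
[ 0.50564674 -0.01703448  0.0450392 ] r 0.16878234267210276 phi 143.25894396605094 bar 143.38636235010028 Ftool [0.62 3.45 1.13] T [ 0.48 -0.04 -0.05] 0.023789444576404396
```

Free in the slack; draw it off along the bar axis.

Call:
arm_command([
  [0,0,5,0],
  [0,0,12,0],
  [0,0,20,0],
  [0,0,28,0],
  [0,0,36,0],
])

```text
clock: 29.92
ee_pos: [0.4758, 0.005, 0.0448]
eef_rot: [[0.597, 0.0, -0.803], [0.803, -0.0, 0.597], [-0.0, -1.0, -0.0]]
force: [-0.6, 0.3, -1.6]
opening: 0.0234
```

```bash
python3 chk.py
```

```text
[0.47584549 0.00498977 0.04484984] r 0.2058384669194361 phi 143.3084972085168 bar 143.37404436448554 Ftool [-0.09  1.63  0.7 ] T [ 0.05 -0.03  0.03] 0.02342540756990263
```

Call:
arm_command([
  [0,0,12,0],
  [0,0,26,0],
  [0,0,40,0],
  [-25,0,50,0],
  [-49,0,58,0],
])

```text
clock: 30.55
ee_pos: [0.3993, 0.0002, 0.0448]
eef_rot: [[0.596, -0.0, -0.803], [0.803, -0.0, 0.596], [-0.0, -1.0, 0.0]]
force: [0.4, -0.4, -2.4]
opening: 0.0238
```

Call:
arm_command([
  [0,15,0,0],
  [0,28,0,0],
  [0,34,0,0],
  [0,36,0,0],
  [0,36,0,0],
])

```text
clock: 31.18
ee_pos: [0.4006, 0.0, 0.009]
eef_rot: [[0.597, 0.0, -0.803], [0.803, -0.0, 0.597], [0.0, -1.0, -0.0]]
force: [-0.8, -0.5, -2.0]
opening: 0.0238
```

```bash
python3 chk.py
```

```text
[4.00628969e-01 2.11336371e-05 8.98186627e-03] r 0.26769227903166803 phi 153.8397285966743 bar 143.37544799994194 Ftool [-0.87  1.95  0.33] T [ 0.07 -0.04  0.03] 0.023832142375638056
```

Call:
arm_command([
  [0,1,0,0],
  [0,2,0,0],
  [0,2.5,0,0],
])

```text
clock: 31.55
ee_pos: [0.4008, -0.0001, 0.0069]
eef_rot: [[0.597, 0.001, -0.802], [0.802, -0.0, 0.597], [0.0, -1.0, -0.0]]
force: [-4.6, 0.1, 18.5]
opening: 0.0232
```

Call:
arm_command([
  [0,0,0,0],
  [0,0,0,0],
  [0,0,0,0],
  [0,0,0,0],
], hand=60)

```text
clock: 32.05
ee_pos: [0.4006, -0.0001, 0.0063]
eef_rot: [[0.597, -0.0, -0.802], [0.802, -0.0, 0.597], [-0.0, -1.0, -0.0]]
force: [0.3, 0.0, -0.1]
opening: 0.0512
```

Call:
arm_command([
  [0,-20,0,0],
  [0,-60,0,0],
  [0,-110,0,0],
  [0,-160,0,0],
  [0,-180,0,0],
])

```text
clock: 32.67
ee_pos: [0.4016, -0.0001, 0.1891]
eef_rot: [[0.597, 0.004, -0.802], [0.802, -0.0, 0.597], [0.002, -1.0, -0.003]]
force: [0.6, 0.6, -1.1]
opening: 0.051
```

Call:
arm_command([
  [0,0,0,0],
  [0,0,0,0],
  [0,0,0,0],
])

```text
clock: 33.05
ee_pos: [0.3998, -0.0001, 0.1851]
eef_rot: [[0.597, -0.002, -0.802], [0.802, -0.0, 0.597], [-0.001, -1.0, 0.002]]
force: [-0.1, -0.4, -0.2]
opening: 0.0511
```

Run:
```python
from h import *
f=wrist(); s=bot.state(); print(s["clock"],s["ee_pos"],s["force"],np.round(np.linalg.inv(f["w2c"])[:3,3],3))
t=eyes.grab_frame("top"); 
for n in ["stub_tip","prism","backstop","pad_face","bar","bar_mouth","red_jar","amber_dropper","beaker","tin","marker","plate_8","blue_vial"]:
    print(n,*[[(round(d["p"],2),np.round(d["position"],3).tolist()) for d in eyes.mark_of(g,n)[:2]] for g in (f,t)])
a=cv2.resize(t["frame"][110:300,140:490],(700,380),interpolation=cv2.INTER_CUBIC)
b=bird(f,0.05,(0.6355,0.0),94.4,300,90,0.4286); cv2.imwrite("pics/end.png",np.vstack([a,b[:,:700]])); print(b.shape)
```

```text
33.1 [ 3.99942481e-01 -1.04449628e-04  1.85275730e-01] [ 0.42043179 -1.43787147 -0.14417316] [0.347 0.041 0.328]
stub_tip [] [(0.8, [0.581, -0.071, 0.049])]
prism [(0.82, [0.527, 0.117, -0.002]), (0.71, [0.42, 0.127, 0.001])] [(0.82, [0.632, 0.054, 0.012]), (0.32, [0.628, 0.016, 0.033])]
backstop [(0.55, [0.656, 0.268, 0.001])] [(0.65, [0.625, 0.063, 0.01])]
pad_face [] [(0.53, [0.627, 0.015, 0.033])]
bar [(0.74, [0.428, -0.019, 0.01]), (0.68, [0.537, 0.236, 0.014])] []
bar_mouth [(0.96, [0.514, -0.084, 0.015])] []
red_jar [(0.76, [0.758, 0.116, -0.003])] [(0.74, [0.579, -0.073, 0.045]), (0.68, [0.76, 0.118, 0.002])]
amber_dropper [(0.72, [0.6, 0.246, 0.005])] [(0.52, [0.602, 0.246, 0.001]), (0.4, [0.346, -0.226, -0.003])]
beaker [] [(0.96, [0.662, -0.289, 0.0]), (0.72, [0.514, -0.32, 0.002])]
tin [(0.73, [0.351, -0.228, -0.0])] [(0.85, [0.348, -0.224, -0.003])]
marker [(0.67, [0.513, -0.327, -0.0])] [(0.8, [0.518, -0.325, 0.002])]
plate_8 [(0.96, [0.45, 0.235, 0.01]), (0.71, [0.533, 0.237, 0.01])] [(0.62, [0.627, 0.021, 0.013]), (0.55, [0.536, 0.237, 0.01])]
blue_vial [] [(0.6, [0.716, -0.034, -0.004]), (0.41, [0.576, -0.073, 0.049])]Traceback (most recent call last):
  File "<stdin>", line 7, in <module>
    return _nx.concatenate(arrs, 0, dtype=dtype, casting=casting)
           ~~~~~~~~~~~~~~~^^^^^^^^^^^^^^^^^^^^^^^^^^^^^^^^^^^^^^^
ValueError: all the input array dimensions except for the concatenation axis must match exactly, but along dimension 1, the array at index 0 has size 700 and the array at index 1 has size 699
```

Run:
```python
from h import *
print(go((0.62,0.02,0.18),94))
```

```text
([147.1, 6.3, -164.1, -0.7092], 53.36)
```

Call:
arm_command([
  [36,0,-40,-0.17],
  [73,0,-80,-0.35],
  [110,0,-122,-0.53],
  [147,0,-164,-0.71],
  [147,0,-164,-0.71],
])

```text
clock: 35.08
ee_pos: [0.6228, 0.0203, 0.1841]
eef_rot: [[-0.073, -0.001, -0.997], [0.997, -0.0, -0.073], [-0.0, -1.0, 0.001]]
force: [-0.1, 0.2, -0.2]
opening: 0.0514
```

Call:
arm_command([
  [0,0,0,0],
  [0,0,0,0],
  [0,0,0,0],
  [0,0,0,0],
])

```text
clock: 35.58
ee_pos: [0.6195, 0.02, 0.1869]
eef_rot: [[-0.07, 0.001, -0.998], [0.998, -0.0, -0.07], [-0.0, -1.0, -0.001]]
force: [0.4, -0.5, 0.1]
opening: 0.0512
```

Run:
```python
from h import *
from prof import prof
f=wrist(); s=bot.state(); print(s["clock"],s["ee_pos"])
t=eyes.grab_frame("top")
c=(0.6355,0.0)
print("cam",np.round(np.linalg.inv(f["w2c"])[:3,3],4))
for nm,a in dict(guide=(0.046,-55,-10,-14,8),rail=(0.024,-25,140,-30,-26),prism52=(0.052,-10,80,-17,-11),pad50=(0.050,-20,30,-8,12)).items(): print(nm,prof(f,a[0],c,94.4,*a[1:]))
a=cv2.resize(t["frame"][110:300,140:490],(700,330),interpolation=cv2.INTER_CUBIC)
b=cv2.resize(bird(f,0.052,(0.6355,0.0),94.4,300,110,0.43),(700,257)); cv2.imwrite("pics/end.png",np.vstack([a,b]))
```

```text
35.625 [0.61962548 0.01993495 0.18685552]
cam [0.5532 0.016  0.3293]
guide [(-54.5, 7.3), (-50.8, 12.4), (-46.0, 26.2), (-21.5, 21.5), (-17.2, 18.5)]
rail [(-16.8, 5.9), (-1.0, 5.7), (3.0, 5.8), (26.5, 18.1), (28.0, 24.2), (44.2, 15.7), (46.0, 8.6), (55.0, 16.4), (57.8, 8.9), (71.2, 16.3), (100.2, 15.8), (103.8, 4.6), (109.8, 9.4), (113.2, 10.3), (126.5, 6.5), (128.8, 13.1)]
prism52 [(1.5, 19.5), (5.0, 19.0), (18.2, 15.6), (26.0, 17.8), (27.2, 20.8), (42.0, 6.3), (44.0, 39.1), (51.8, 6.8), (54.5, 23.0), (67.0, 26.6)]
pad50 [(-16.5, 21.3), (10.5, 5.0), (13.0, 42.3), (19.2, 15.9), (27.5, 35.1)]
```

View pics/end.png

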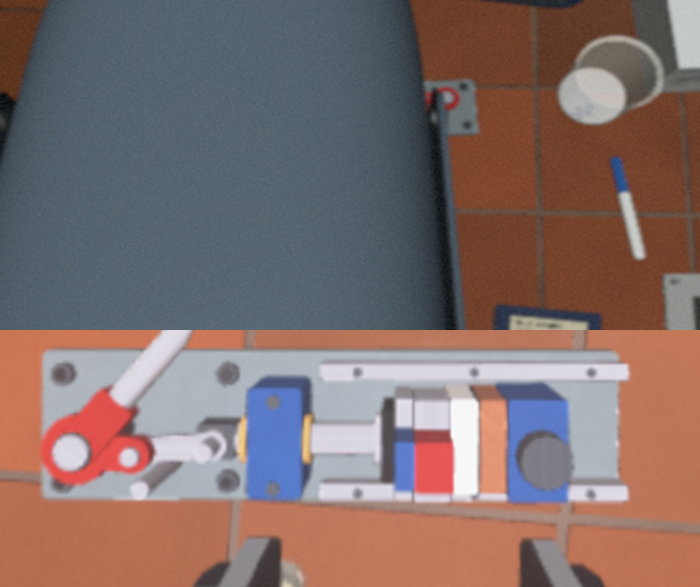

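Call:
arm_command([
  [-10,0,-40,0],
  [-21,0,-78,0],
  [-21,25,-78,0],
  [-21,45,-78,0],
  [-21,45,-78,0],
])

```text
clock: 36.3
ee_pos: [0.6981, 0.0045, 0.1396]
eef_rot: [[-0.07, -0.003, -0.998], [0.998, -0.0, -0.07], [0.0, -1.0, 0.003]]
force: [0.2, -0.1, -0.2]
opening: 0.0512
```

Call:
arm_command([
  [0,0,0,0],
  [0,0,0,0],
  [0,0,0,0],
  [0,0,0,0],
])

```text
clock: 36.8
ee_pos: [0.6993, 0.0046, 0.1418]
eef_rot: [[-0.071, 0.001, -0.998], [0.998, -0.0, -0.071], [-0.0, -1.0, -0.001]]
force: [-0.7, -0.6, -0.2]
opening: 0.051
```

Run:
```python
from h import *
from prof import prof
import pickle
f=wrist(); s=bot.state(); print(s["clock"],s["ee_pos"]); pickle.dump(f,open("w8.pkl","wb"))
c=(0.6318,-0.0003)
V=np.linalg.inv(f["w2c"])[:3,3]; u=np.array([-.0767,.9971]); print("cam",np.round(V,4),"jig x rel c",1000*(V[:2]-c)@u)
for nm,z,x0,x1,bands in [("guide",.046,-55,-5,[(-20,-14),(-10,-6),(4,10),(14,20)]),("stack52",.052,5,80,[(-21,-17),(-16,-12),(12,16),(17,21)]),("rail24",.024,-30,140,[(-29,-26),(26,29)]),("stop56",.056,55,100,[(-20,-16),(14,20)]),("plate12",.012,-160,-140,[(-10,10)]),("plate12b",.012,115,140,[(-15,15)])]:
    for b in bands:
        try: print(nm,b,prof(f,z,c,94.4,x0,x1,*b))
        except Exception as e: print(nm,e)
D=f["depth"]; print(D.shape,float((D>0).mean()))
```

```text
36.85 [0.69922883 0.00455122 0.14160189]
cam [6.330e-01 6.000e-04 2.841e-01] jig x rel c 0.8011169222364428
guide (-20, -14) [(-52.0, 6.3), (-46.5, 19.9), (-37.2, 8.4), (-31.8, 8.5), (-22.2, 25.4), (-19.2, 36.2)]
guide (-10, -6) [(-49.0, 14.5), (-46.2, 31.8), (-21.5, 34.2), (-18.5, 19.1), (-17.2, 23.6)]
guide (4, 10) [(-50.5, 20.8), (-49.0, 16.6), (-46.0, 39.9), (-21.8, 40.3), (-18.5, 18.2)]
guide (14, 20) [(-51.8, 8.0), (-46.0, 22.8), (-37.0, 7.5), (-31.8, 7.7), (-22.0, 25.1), (-19.2, 41.4)]
stack52 (-21, -17) [(17.0, 26.4), (18.8, 48.7), (42.0, 19.9), (43.2, 16.3), (54.5, 24.9), (59.2, 4.4), (61.0, 4.9), (63.5, 8.0), (66.5, 18.2), (68.0, 20.3)]
stack52 (-16, -12) [(12.0, 28.3), (18.8, 57.1), (25.5, 4.1), (26.8, 11.1), (28.0, 5.5), (31.0, 5.1), (41.8, 10.5), (43.0, 34.8), (54.2, 53.4), (66.5, 31.6)]
stack52 (12, 16) [(12.5, 27.2), (19.0, 66.9), (26.0, 5.4), (43.2, 18.5), (54.5, 53.7), (67.0, 32.5)]
stack52 (17, 21) [(17.2, 20.2), (19.0, 47.9), (26.8, 13.9), (41.8, 7.1), (43.2, 27.9), (54.8, 46.0), (66.5, 31.7), (68.2, 23.4)]
rail24 (-29, -26) [(-27.0, 6.5), (-17.0, 21.9), (-0.8, 26.9), (2.8, 26.9), (54.2, 27.6), (58.2, 25.1), (109.0, 31.1), (113.0, 26.9), (128.5, 33.8)]
rail24 (26, 29) [(-24.0, 6.5), (-17.5, 17.2), (-16.2, 35.1), (-0.5, 29.0), (3.2, 22.7), (54.2, 26.9), (58.2, 28.4), (109.2, 27.4), (113.5, 27.0), (128.8, 38.8)]
stop56 (-20, -16) [(58.2, 4.4), (60.0, 4.0), (62.2, 5.4), (65.5, 23.8), (67.0, 22.1), (91.8, 20.3)]
stop56 (14, 20) [(65.5, 37.7), (92.0, 19.9)]
plate12 (-10, 10) [(-154.8, 5.4), (-152.2, 4.3), (-149.5, 15.9), (-144.5, 4.0)]
plate12b (-15, 15) [(115.8, 6.5), (127.8, 20.7)]
(400, 640) 0.99175
```

```bash
python3 -c "
from bench import bot,workorder
print(bot.state()['clock']); print(workorder.sign_off())"
```

```text
36.85
the job is handed in; nothing more can be done
None
```

The clamp is locked on the prism and the job is handed in, at 36.9 s on the clock. The one thin margin is the pad give: I measured about 1.4 to 2 mm, inside the 1 to 5 mm range but nearer the low end.

- **Packing:** I measured the back stop at about 183 mm from the pivot, which leaves a gap of about 22.4 mm at lock. I stood the 16 mm and 8 mm plates (24 mm) in the channel. The next combination up, 28 mm, would have given about 5.4 to 6 mm, which is too much.
- **Lever:** The bar went fully on to the stub, with about 6 N felt as it met the shoulder. I swung it round the pivot until it rested lightly against the stop, and the gripper never touched the lever. I then drew the bar off and laid it flat on the bench clear of the jig.

**Last checks:**
- The close view from above shows the lever over at its stop and the pad pressed on the plates. The prism is square and upright against the back stop.
- The jar, amber bottle, blue vial, beaker, tin and marker measure within a few millimetres of where they started. I did not re-measure the yellow-capped or white-capped vials, but the arm did not go near them at low height.
- The estimates of the back stop's position disagreed by about 1 mm (182.4 to 183.6 mm in the last view, with one rough earlier reading of 184.0 mm). At 184.0 mm the give would be only about 1.0 mm.
- The final overhead view was mostly blocked by the arm, so the bar's final position rests on the wrist camera alone, just after release.

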